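Half-turn the bayonet lid on the slip jar and hold it at the vent mark

TASK

Take the bayonet lid from the upper wooden tray by its bar handle, lower it into the mouth of the glass jar so that its two lugs drop through the two notches in the jar's collar, press it down against the spring inside and twist it clockwise (seen from above) to the half-way vent position, where the bar points at the two little posts on the collar, without going on to where the lock clicks. Finish while still holding it there: keep your grip on the bar with the lid at the posts and pressed down home against the spring, because it jumps up if you let go. The jar is thin glass and the lid is fine stoneware, so be gentle (squeeze the bar with no more than about 30 N and never push on the jar with more than about 40 N), and leave the plate, the rib and the trimming tool where they lie.

Things in the scene. Friction and masses are not known exactly. Their poses are not given: they have to be found in the camera images.
- lid_bar (a point): Middle of the upright bar handle of the loose white stoneware lid (0.1 to 0.21 kg), on the lid's axis; z up out of the lid, x along the bar. Bar 64 mm long (x), 16 mm thick (y); its top is 22 mm above this point, its foot 22 mm below, on the lid's disc: 92 mm across, 6 mm thick, underside 28 mm below this point. The lid starts upright on the floor of the upper tray.
- lid_lugs (a point): Point on the lid's axis level with its lugs, 45 mm below lid_bar, same axes. Under the disc is a plug 60 mm across whose lowest face is 8 mm below this point. Two lugs stick out of it below the two ends of the bar (lid's +x and -x): 12 mm wide, 6 mm high, tips 39 mm from the axis. A half turn makes no difference.
- jar: Glass jar with steel bayonet collar, fixed in a 150 mm square, 36 mm high plywood holder. Origin on the bench under its axis, z up; collar top 110 mm up. Two notches in the lip, on the jar's +x and -x, let the lugs through: put the lid in with its bar along the jar's x. From there it turns only clockwise from above (negative about z): half-way at 45 degrees, catch felt from 57, lock at 92.
- jar_mouth (a point): Centre of the collar's top face, 103 mm across. The 6 mm thick lip has a mouth of radius 33 mm; notches reach 43 mm from the axis and are 20 mm wide or more. Home: the lid's disc rests on the collar, lid_bar is 28 mm above this point. The lid turns only when less than 8 mm above home (lugs under the lip); let go there, the spring lifts it to 8 mm above home.
- jar_spring (a point): Centre of the top of the cork-faced sprung disc (48 mm across) in the jar's mouth when free, 13 mm below jar_mouth. It meets the lid's plug when the lid is 12 mm above home and pushes up with about 2.2 N there, rising to 7.6 N at home.
- halfmark: The two small upright steel posts (7 mm across, tops 7 mm above the collar's top) that mark half-way, 55.5 mm either side of the jar's axis. Fixed to the jar, same origin; its x axis runs through both posts, 45 degrees clockwise (from above) from the jar's x. With the lid half-turned, the bar lies along this x axis.
- catch (a joint): The sprung roller of the lock inside the collar: 0 m at rest; it is pushed outwards (up to 0.004 m) when a lug is turned against it, past half-way.
- trays: Two shallow wooden trays, one on the other, fixed to the bench, the lower 180 mm (x) by 240 mm (y), the upper 170 by 230 mm, walls 8 mm thick, upper rims 64 mm above the bench. Origin on the bench under the centre. The upper tray's floor is 40 mm above the bench.
- plate_mid (a point): Glazed teal plate, 124 mm across and 16 mm high, lying on the bench beyond the work; its centre. To be left alone.
- rib: Red plastic potter's rib, flat on the bench, about 52 by 104 mm and 6 mm thick; origin under its middle. To be left alone.
- trimmer: Steel trimming tool, lying on the bench, about 155 mm long (x) and 13 mm thick; origin under the middle of its handle. To be left alone.
Mind the look-alikes: they are no part of the job. Of the things like the part that bears lid_bar, leave any that is red; of the rest the smaller one is meant.

How it is judged (in metres and radians):
On the way, in this order (a step that is already met when the one before it is completed fails the run):
1. the lid is lifted clear of the tray in the gripper (contact force between the fingers and lid above 1 N and height (world z) of lid_bar above 0.129 m and contact force between lid and trays below 0.01 N), for 0.1 s.
2. the lid is in the jar with its lugs down through the notches, not yet turned (z of lid_bar in the frame of jar below 0.147 m and horizontal distance between lid_bar and jar below 0.008 m and angle between lid_bar's own z axis and vertical below 0.12 rad and angle between the x axis of lid_bar and the x axis of jar, either way round below 0.35 rad), for 0.05 s.
3. the lid is turned to half-way, pressed down and held (z of lid_bar in the frame of jar below 0.1435 m and horizontal distance between lid_bar and jar below 0.008 m and angle between lid_bar's own z axis and vertical below 0.12 rad and angle between the x axis of lid_bar and the x axis of halfmark, either way round below 0.19 rad and contact force between the fingers and lid above 1 N), for 0.5 s.
At the end, for the whole second after the job is handed in: The fingers hold the lid (over 1 N), at rest, in the jar's mouth (axis within 8 mm, upright within 7 degrees), pressed down to within 5.5 mm of home, with the bar within 11 degrees of the line through the two posts (all of step 3 and z of lid_bar in the frame of jar above 0.135 m and angular speed of lid below 0.15 rad/s and linear speed of lid below 0.02 m/s); the arm keeps its last pose, push and grip.
It fails at once if the lid is turned on to the click (value of joint catch above 0.001 m or (z of lid_bar in the frame of jar below 0.147 m and horizontal distance between lid_bar and jar below 0.008 m and angle between the x axis of lid_bar and the x axis of jar, either way round above 1.13 rad)).
It fails at once if the lid is squeezed too hard (over 35 N a finger, 70 N for both) (contact force between the fingers and lid above 70 N).
It fails at once if the jar is pushed too hard (over 50 N) (contact force between any of lid, the arm, the fingers and jar above 50 N).
It fails at once if plate, rib or trimming tool disturbed (distance of any of plate_mid, rib, trimmer from where it was at the start of the episode above 0.03 m).
It also fails if it takes over 48 s, if anything falls off the work surface, if the arm or the gripper's body presses on something with over 40 N, if the wrist force passes 120 N, or if a joint passes its speed limit or range.

ROBOT

A 6-joint arm with a two-finger parallel gripper is mounted at the origin on the work surface. World frame = base frame: x ahead of the robot, y to its left, z up, the work surface at z = 0. Lengths are in mm, angles in rad, forces in N, time in s.
With the tool pointing down it reaches from about 350 to 975 mm from the base axis. Payload 7.1 kg.
Tool frame: the origin (TCP) lies midway between the tips of the shut fingers; the grasp point (between the pads) lies env.tcp_to_grasp behind it (env.tcp_to_grasp is the distance from the TCP to the grasp point, in mm); z points along the fingers, y is the direction in which the jaws open and shut (so a half turn about z gives the same grasp; the last joint's range is limited). The gripper opens to 88 mm and grips with 3 to 60 N. Pads are 20 mm wide; open, the fingers measure 115 mm over their backs; the gripper's body (75 mm by 178 mm) begins 61 mm behind the grasp point.
Start: joints at [-1.327, 0.423, 1.63, -0, 1.089, -0.019], TCP at [162.385, -603.52, 222.675] pointing down, gripper open.
Joint ranges: [-3, 3], [-0.9, 2.11], [0.09, 2.58], [-1.31, 4.45], [0.11, 2.69], [-2.54, 2.54]. Speed limits (rad/s): [2.39, 2.39, 3.01, 3.14, 3.14, 3.14].

INTERFACE

Orientations are given as a unit quaternion [x, y, z, w].
In Python, from bench import env, eyes, finish_job gives the robot as it stands. The module is installed in compiled form; this text tells all that it offers.
- The arm moves only by the shell command python3 -m crank 'ROWS'. ROWS is JSON, a list of rows, each an object with "fingers": the finger opening in m, from 0 to 0.0878; "delta_pos": the shift along the tool's x, y, z in m, a list of three; "spin": the turn about the tool's z in degrees. A call has exactly 10 rows; each row shifts and turns the commanded pose from where the row before left it, along the tool's axes as they then stand; what a row does not reach is not made up. A row lasts 1/12 s, in which the tool goes at most 41.7 mm and 7.16 degrees, less where a joint would pass 70% of its speed; a pose out of reach is approached as far as the arm can. A call is refused whole if a number of a shift passes 0.0417 or a number of a turn 7.16, either way. A call with a gripper value outside its range is refused whole. The fingers move at their own pace and stop on an object; the grip force is fixed at half the most. Time passes only in rows, so rows that do not move let the fingers close, or fill a call up. It gives the time, the measured TCP pose, the force and the opening at its end, in the units of the state.
- env.read_state(): the state, without advancing time (a new reading comes with each control period).
- eyes.capture(name): name is "scene" or "top" or "wrist"; returns a dict with "pixels" (420x560x3 uint8, blue, green, red), "depth" (420x560 float32, mm along the optical axis (not along the pixel's ray), 0 where there is no reading), "fx", "fy", "cx", "cy" (pixels), "rvec" (rotation vector, rad) and "tvec" (3), from world to camera coordinates, as OpenCV has them; the wrist camera has in their place "mount" (4x4, takes a point from camera to tool coordinates, whose origin is the TCP and whose axes are the flange's). Camera axes: x right, y down, z forward; pixel columns grow to the right and rows downward; lengths in mm; the calibration is good to about 2 mm. The wrist camera is an equidistant fisheye: a pixel r from the principal point sees the ray r / f radians off the axis. A picture is of the moment at which its call begins: read the wrist's pose just before it.
- finish_job(): hands the job in, once; it reports no verdict.
The state is a dict: "clock": time; "joint_pos": joint angles; "dq": joint speeds; "joint_torque": joint torques, N m; "ee_pos": TCP position; "ee_rot": TCP orientation; "wrist_force": force on the tool from outside, world axes, zero at the start; "wrist_torque": the same for the moment, N m; "gripper_width": finger opening in mm.
Only numpy, scipy, OpenCV 4.12 (cv2) and the standard library are available. Lean on these libraries where they do the work, as an engineer would, in place of code of your own. Each camera call takes 0.05 s, during which the arm holds its last target.

## Working session

There is one attempt and no reset: what is moved stays moved. The work goes in short steps, Python scripts to look and compute and a shell command to move; the robot and the scene stay as the last step left them, time stands still between calls to the robot, and variables do not carry over. Pictures are saved under pics/ and viewed, and the job is handed in when it is done.

```bash
mkdir -p pics; python3 - <<'E'
from bench import env, eyes
import cv2,numpy as np
s=env.read_state()
for k,v in s.items(): print(k,np.round(v,3))
print(env.tcp_to_grasp)
for n in ["scene","top","wrist"]:
    c=eyes.capture(n); cv2.imwrite(f"pics/{n}0.png",c["pixels"]); np.savez(f"pics/{n}0.npz",**c)
    print(n,{k:np.round(v,3).tolist() for k,v in c.items() if k not in("pixels","depth")})
E
```

```text
clock 0.0
joint_pos [-1.327  0.424  1.631 -0.     1.089 -0.019]
dq [-0.002  0.     0.001 -0.001 -0.    -0.001]
joint_torque [ 3.0000e-03 -5.4462e+01 -2.7367e+01  6.5000e-02  2.3000e-02 -0.0000e+00]
ee_pos [ 162.231 -602.985  221.913]
ee_rot [ 0.991  0.131 -0.    -0.001]
wrist_force [-0.64   0.598 -0.041]
wrist_torque [0.019 0.031 0.029]
gripper_width 87.954
18.700000000000003
scene {'fx': 384.292, 'fy': 384.292, 'cx': 283.961, 'cy': 209.297, 'rvec': [1.875, 1.31, -0.648], 'tvec': [-266.792, -204.326, 1255.172]}
top {'fx': 444.341, 'fy': 444.341, 'cx': 285.501, 'cy': 208.579, 'rvec': [2.294, -1.898, 0.192], 'tvec': [-4.928, 543.426, 955.329]}
wrist {'fx': 325.192, 'fy': 325.192, 'cx': 282.759, 'cy': 211.789, 'mount': [[0.001, -0.967, -0.256, 69.568], [1.0, 0.001, 0.0, 1.243], [0.0, -0.256, 0.967, -160.235], [0.0, 0.0, 0.0, 1.0]]}
```

View pics/scene0.png

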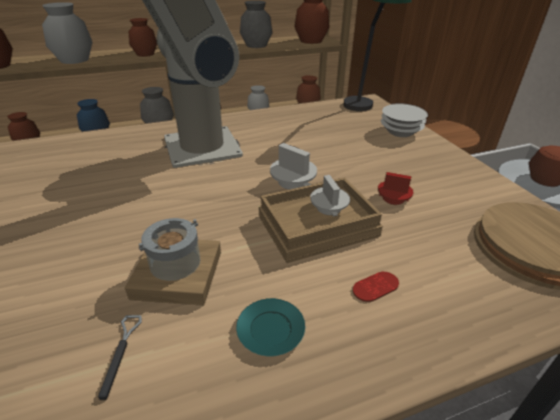

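View pics/top0.png

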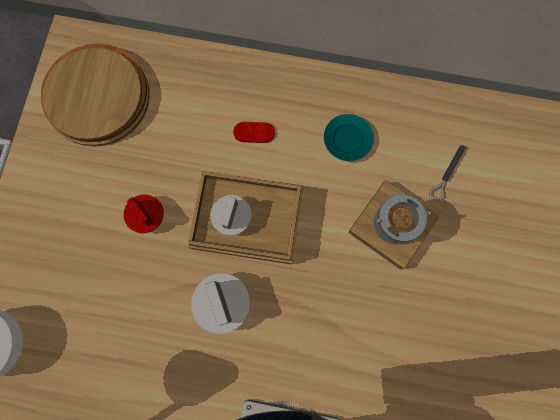

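View pics/wrist0.png

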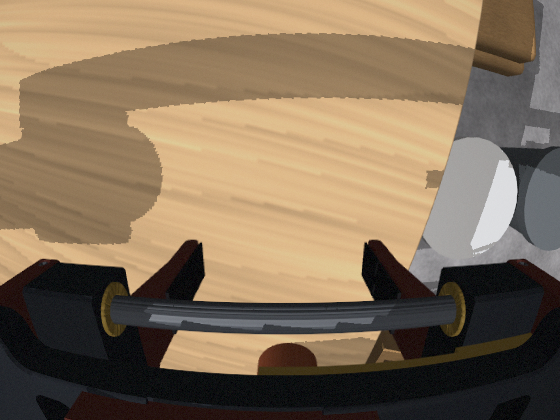

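The top view has three lids: small white in the tray at (232,214), larger white on the bench at (221,303), and red at (143,213). The description says leave the red one and take the smaller of the rest, so I want (232,214). The jar is at about (403,218). The next step is close crops.

```bash
cat > h.py <<'E'
import cv2,numpy as np
def load(n): return dict(np.load(n))
def RT(c):
    R,_=cv2.Rodrigues(c["rvec"]); return R,c["tvec"].reshape(3)
def ray_plane(c,uv,z):
    R,t=RT(c); uv=np.atleast_2d(uv).astype(float)
    d=np.c_[(uv[:,0]-c["cx"])/c["fx"],(uv[:,1]-c["cy"])/c["fy"],np.ones(len(uv))]@R
    o=-R.T@t; k=(z-o[2])/d[:,2]; return o+d*k[:,None]
def cloud(c):
    R,t=RT(c); D=c["depth"]; v,u=np.mgrid[:D.shape[0],:D.shape[1]]
    P=np.stack([(u-c["cx"])/c["fx"]*D,(v-c["cy"])/c["fy"]*D,D],-1)
    W=(P-t)@R; W[D==0]=np.nan; return W
E
python3 - <<'E'
from h import *
c=load("pics/top0.npz"); W=cloud(c)
p=c["pixels"]
a=cv2.resize(p[170:265,185:305],None,fx=5,fy=5,interpolation=cv2.INTER_CUBIC); cv2.imwrite("pics/crop_lid.png",a)
a=cv2.resize(p[170:275,345:445],None,fx=5.5,fy=5.5,interpolation=cv2.INTER_CUBIC); cv2.imwrite("pics/crop_jar.png",a)
for uv in [(232,214),(221,303),(143,213),(403,218),(300,300),(350,135)]:
    print(uv,np.round(W[uv[1],uv[0]],1))
for v in range(196,236,3): print(v,np.round(W[v,210:254:3,2]).astype(int))
E
```

```text
(232, 214) [492.  206.5 101.5]
(221, 303) [303.6 188.7 104.8]
(143, 213) [461.8 406.3  73.6]
(403, 218) [ 553.4 -159.    97.6]
(300, 300) [340.9  25.9  -1.7]
(350, 135) [756.9 -23.    6.5]
196 [37 40 38 39 40 74 71 72 72 73 42 37 41 40 40]
199 [ 42  40  42  69  69  72 115 116 112  74  70  71  38  39  39]
202 [ 39  40  72  72  70  72 112 114 114  80  72  71  70  39  41]
205 [ 41  72  71  69  72  73 116 117 110  74  70  71  73  39  40]
208 [ 40  70  72  72  69  71 112 113 100  73  71  68  69  68  43]
211 [ 38  72  71  67  71 116 116 115  89  72  73  71  70  70  38]
214 [ 38  72  68  71  70 117 115 111  77  67  69  69  71  72  40]
217 [-9223372036854775808                   71                   72
                   72                   71                  115
                  114                  103                   70
                   70                   71                   69
                   72                   73                   37]
220 [ 39  70  73  71 115 114 115  90  71  71  72  70  66  71  41]
223 [                  42 -9223372036854775808                   73
                   67                  116                  116
                  114                   78                   69
                   69                   75                   69
                   69                   72                   38]
226 [ 41  41  71  67  71 102 103  73  71  72  69  72  72  42  38]
229 [38 42 72 70 73 69 68 73 70 71 70 69 40 38 39]
232 [39 42 40 40 67 70 70 71 69 73 70 42 41 41 40]
235 [37 42 37 41 40 39 39 69 43 41 42 40 41 38 40]<stdin>:8: RuntimeWarning: invalid value encountered in cast
```

View pics/crop_lid.png

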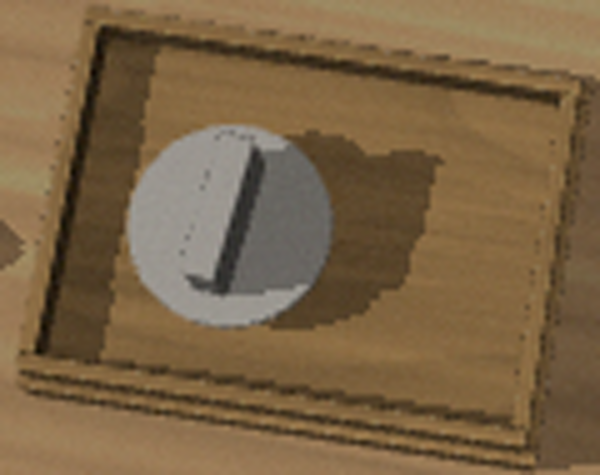

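View pics/crop_jar.png

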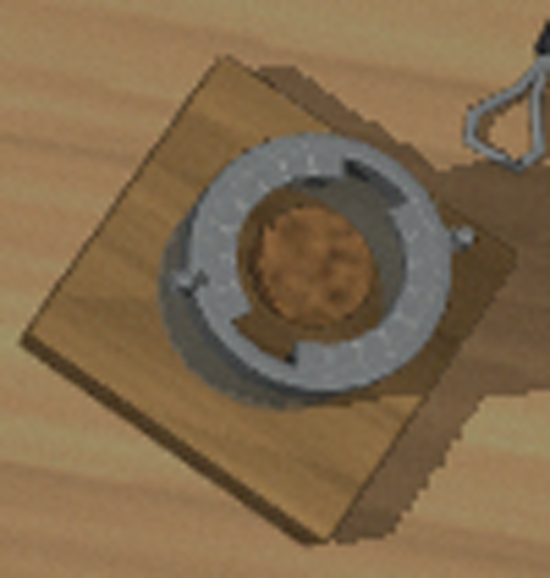

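The crops confirm the choice: the lid is small and white, its bar runs top-right to bottom-left, and the crop is centred at (230,225). The jar's notches show at crop (375,182) and (265,335), and its posts at (190,282) and (462,237). Next I'll measure them.

```bash
cat > m.py <<'E'
from h import *
def fitc(P):
    A=np.c_[2*P,np.ones(len(P))]; s=np.linalg.lstsq(A,(P**2).sum(1),rcond=None)[0]
    return s[:2],np.sqrt(s[2]+s[:2]@s[:2])
for n in ["top","scene"]:
    c=load(f"pics/{n}0.npz"); W=cloud(c); hsv=cv2.cvtColor(c["pixels"],cv2.COLOR_BGR2HSV)
    def reg(x,y,r): return np.hypot(W[...,0]-x,W[...,1]-y)<r
    L=reg(492,206,60)
    b=L&(W[...,2]>106)&(W[...,2]<125)
    ys,xs=np.nonzero(b); 
    Q=ray_plane(c,np.c_[xs,ys],115)[:,:2].astype(np.float32)
    r=cv2.minAreaRect(Q); box=cv2.boxPoints(r)
    print(n,"bar n",len(Q),"rect",np.round(r[0],1),np.round(r[1],1),r[2],"mean",Q.mean(0),"z",np.nanmean(W[b][:,2]))
    u,s,vt=np.linalg.svd(Q-Q.mean(0),full_matrices=False); print(" bar dir deg",np.degrees(np.arctan2(vt[0,1],vt[0,0]))%180, "span",np.ptp((Q-Q.mean(0))@vt.T,axis=0))
    d=(L&(W[...,2]>60)&(W[...,2]<130)&(hsv[...,1]<60)).astype(np.uint8)
    ct=max(cv2.findContours(d,cv2.RETR_EXTERNAL,cv2.CHAIN_APPROX_NONE)[0],key=cv2.contourArea)[:,0]
    E=ray_plane(c,ct,71)[:,:2]
    for _ in range(4):
        cc,R=fitc(E); e=abs(np.hypot(*(E-cc).T)-R); E=E[e<max(2,np.median(e)*2.5)]
    print(" disc",cc,R)
    J=reg(553,-160,75)&(W[...,2]>103)&(W[...,2]<114)
    d=J.astype(np.uint8)
    cs=max(cv2.findContours(d,cv2.RETR_EXTERNAL,cv2.CHAIN_APPROX_NONE)[0],key=cv2.contourArea)[:,0]
    E=ray_plane(c,cs,110)[:,:2]
    for _ in range(5):
        cc,R=fitc(E); e=abs(np.hypot(*(E-cc).T)-R); E=E[e<max(1.5,np.median(e)*2.5)]
    print(" collar",cc,R,"z",np.nanmean(W[J][:,2]))
    ys,xs=np.nonzero(J); P=ray_plane(c,np.c_[xs,ys],110)[:,:2]-cc
    v,u=np.mgrid[:420,:560]; A=ray_plane(c,np.c_[u.ravel(),v.ravel()],110)[:,:2]-cc
    rr=np.hypot(*A.T); m=(rr>35)&(rr<42); th=np.degrees(np.arctan2(A[:,1],A[:,0]))[m]; on=J.ravel()[m]
    h=[ (on[(th>=a)&(th<a+6)]).mean().round(2) for a in range(-180,180,6)]
    print(" notch:",[(a+3,float(x)) for a,x in zip(range(-180,180,6),h) if x<0.8])
E
python3 m.py
```

```text
top bar n 232 rect [494.4 213.2] [17.6 64.6] 85.87884521484375 mean [494.0904  213.68211] z 114.49228224415032
 bar dir deg 175.81694 span [64.58506 17.56453]
 disc [495.23270191 214.08221407] 44.72049285763608
 collar [ 552.4100303  -154.78482297] 50.525501730530685 z 109.4615625410029
 notch: [(-45, 0.67), (-39, 0.25), (-33, 0.2), (-27, 0.0), (-21, 0.17), (-15, 0.17), (-9, 0.33), (135, 0.57), (141, 0.0), (147, 0.0), (153, 0.0), (159, 0.0), (165, 0.0), (171, 0.0)]
scene bar n 159 rect [501.2 208.6] [21.7 76.4] 85.58746337890625 mean [501.46802 209.00423] z 113.31675009041413
 bar dir deg 173.3807 span [76.57778  22.046741]
 disc [489.54349432 215.23378633] 51.47187018023805
 collar [ 555.84806716 -156.73330937] 52.45505481294235 z 109.20658214900263
 notch: [(-39, 0.25), (-33, 0.29), (-27, 0.33), (-21, 0.43), (-15, 0.33), (-9, 0.44), (63, 0.75), (141, 0.5), (147, 0.4), (153, 0.5), (165, 0.75), (171, 0.5)]
```

```bash
R='{"fingers":0.0878,"delta_pos":[0.031,-0.0207,0],"spin":0}'
python3 -m crank '[{"fingers":0.0878,"delta_pos":[0.031,-0.0207,0],"spin":0},{"fingers":0.0878,"delta_pos":[0.031,-0.0207,0],"spin":0},{"fingers":0.0878,"delta_pos":[0.031,-0.0207,0],"spin":0},{"fingers":0.0878,"delta_pos":[0.031,-0.0207,0],"spin":0},{"fingers":0.0878,"delta_pos":[0.031,-0.0207,0],"spin":0},{"fingers":0.0878,"delta_pos":[0.031,-0.0207,0],"spin":0},{"fingers":0.0878,"delta_pos":[0.031,-0.0207,0],"spin":0},{"fingers":0.0878,"delta_pos":[0.031,-0.0207,0],"spin":0},{"fingers":0.0878,"delta_pos":[0.031,-0.0207,0],"spin":0},{"fingers":0.0878,"delta_pos":[0.031,-0.0207,0],"spin":0}]'
python3 -m crank '[{"fingers":0.0878,"delta_pos":[0.031,-0.0207,0],"spin":0},{"fingers":0.0878,"delta_pos":[0.031,-0.0207,0],"spin":0},{"fingers":0.0878,"delta_pos":[0.031,-0.0207,0],"spin":0},{"fingers":0.0878,"delta_pos":[0.031,-0.0207,0],"spin":0},{"fingers":0.0878,"delta_pos":[0.031,-0.0207,0],"spin":0},{"fingers":0.0878,"delta_pos":[0.028,-0.0207,0],"spin":0},{"fingers":0.0878,"delta_pos":[0,0,0],"spin":-7},{"fingers":0.0878,"delta_pos":[0,0,0],"spin":-7},{"fingers":0.0878,"delta_pos":[0,0,0],"spin":-7},{"fingers":0.0878,"delta_pos":[0,0,0],"spin":-7}]'
python3 -m crank '[{"fingers":0.0878,"delta_pos":[0,0,0],"spin":-7},{"fingers":0.0878,"delta_pos":[0,0,0],"spin":-7},{"fingers":0.0878,"delta_pos":[0,0,0],"spin":-7},{"fingers":0.0878,"delta_pos":[0,0,0],"spin":-7},{"fingers":0.0878,"delta_pos":[0,0,0],"spin":-7},{"fingers":0.0878,"delta_pos":[0,0,0],"spin":-7},{"fingers":0.0878,"delta_pos":[0,0,0],"spin":-7},{"fingers":0.0878,"delta_pos":[0,0,0],"spin":-7},{"fingers":0.0878,"delta_pos":[0,0,0],"spin":-7},{"fingers":0.0878,"delta_pos":[0,0,0],"spin":0}]'
cat > w.py <<'E'
from h import *
from scipy.spatial.transform import Rotation as Ro
import sys
def shot(name):
    from bench import env,eyes
    s=env.read_state(); c=eyes.capture("wrist")
    np.savez(f"pics/{name}.npz",p=s["ee_pos"],q=s["ee_rot"],**c); cv2.imwrite(f"pics/{name}.png",c["pixels"])
    print(np.round(s["clock"],2),np.round(s["ee_pos"],1),np.round(s["ee_rot"],4),np.round(s["joint_pos"],2),np.round(s["wrist_force"],1),s["gripper_width"])
def wdirs(c,uv):
    uv=np.atleast_2d(uv).astype(float); x=(uv[:,0]-c["cx"])/c["fx"]; y=(uv[:,1]-c["cy"])/c["fy"]
    r=np.hypot(x,y); k=np.where(r>1e-9,np.sin(r)/np.maximum(r,1e-9),1)
    d=np.c_[x*k,y*k,np.cos(r)]
    M=c["mount"]; R=Ro.from_quat(c["q"]).as_matrix()
    return d, d@M[:3,:3].T@R.T, R@M[:3,3]+c["p"]
def wplane(c,uv,z):
    _,d,o=wdirs(c,uv); return o+d*((z-o[2])/d[:,2])[:,None]
def wcloud(c):
    D=c["depth"]; v,u=np.mgrid[:420,:560]; dc,d,o=wdirs(c,np.c_[u.ravel(),v.ravel()])
    W=o+d*(D.ravel()/dc[:,2])[:,None]; W[D.ravel()==0]=np.nan; return W.reshape(420,560,3)
def heading(c):
    R=Ro.from_quat(c["q"]).as_matrix(); return np.degrees(np.arctan2(R[1,0],R[0,0]))
if __name__=="__main__": shot(sys.argv[1])
E
python3 w.py wj1
```

```text
clock: 0.98
ee_pos: [408.7, -321.5, 222.6]
ee_rot: [0.991, 0.131, -0.0, -0.0]
wrist_force: [0.2, 0.1, -0.2]
gripper_width: 87.5
clock: 1.82
ee_pos: [552.4, -155.1, 222.3]
ee_rot: [0.929, 0.37, -0.0, -0.0]
wrist_force: [-0.4, -0.1, 0.6]
gripper_width: 87.8
clock: 2.65
ee_pos: [552.2, -155.6, 222.4]
ee_rot: [0.6, 0.8, -0.0, -0.0]
wrist_force: [-0.7, 0.0, -0.3]
gripper_width: 88.0
2.65 [ 552.2 -155.6  222.4] [ 5.997e-01  8.002e-01 -1.000e-04 -2.000e-04] [-0.3   0.35  1.75 -0.    1.05 -0.58] [-0.7  0.  -0.3] 88.02175148259404
```

View pics/wj1.png

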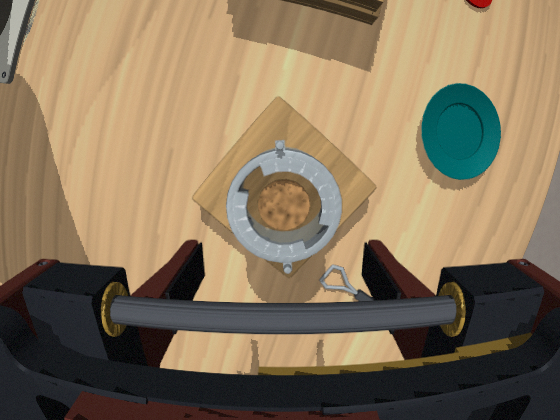

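The wrist view shows the jar centred at about (285,205), with posts at (280,146) and (288,268) and notches at (253,178) and (315,237).

```bash
cat > mj.py <<'E'
from w import *
c=load("pics/wj1.npz")
print("heading",heading(c))
p=c["pixels"]; hsv=cv2.cvtColor(p,cv2.COLOR_BGR2HSV)
W=wcloud(c); 
J=(np.hypot(W[...,0]-553,W[...,1]+155)<75)&(W[...,2]>104)&(W[...,2]<122)
print("z",np.nanmedian(W[J][:,2]))
def fitc(P):
    A=np.c_[2*P,np.ones(len(P))]; s=np.linalg.lstsq(A,(P**2).sum(1),rcond=None)[0]
    return s[:2],np.sqrt(s[2]+s[:2]@s[:2])
m=J.astype(np.uint8)
ct=max(cv2.findContours(m,cv2.RETR_EXTERNAL,cv2.CHAIN_APPROX_NONE)[0],key=cv2.contourArea)[:,0]
E=wplane(c,ct,110)[:,:2]
for _ in range(6):
    cc,R=fitc(E); e=abs(np.hypot(*(E-cc).T)-R); E=E[e<max(1.2,np.median(e)*2.5)]
print("collar",cc,R,len(E))
v,u=np.mgrid[:420,:560]; A=wplane(c,np.c_[u.ravel(),v.ravel()],110)[:,:2]-cc
rr=np.hypot(*A.T); th=np.degrees(np.arctan2(A[:,1],A[:,0]))
# inner edge
for lo,hi in [(35,41)]:
    k=(rr>lo)&(rr<hi)
    for name,a0 in [("n1",-28),("n2",152)]:
        d=(th[k]-a0+180)%360-180; off=(~J.ravel()[k])&(abs(d)<50); print(name,a0+d[off].mean(), "range",np.percentile(d[off],[3,97])+a0, off.sum())
k=(rr>53)&(rr<65)&J.ravel()
for a0 in (-73,107):
    d=(th-a0+180)%360-180; s=k&(abs(d)<40)
    # use z-corrected post points
    P=wplane(c,np.c_[u.ravel()[s],v.ravel()[s]],115)[:,:2]; print("post",P.mean(0),s.sum())
b=wplane(c,[(280,146),(288,268)],116.)[:,:2]; print(b,np.linalg.norm(b[0]-b[1]),b.mean(0),np.degrees(np.arctan2(*(b[0]-b[1])[::-1])))
a=cv2.resize(p[130:285,210:360],None,fx=4,fy=3.8,interpolation=cv2.INTER_CUBIC); cv2.imwrite("pics/wj1c.png",a)
E
python3 mj.py
```

```text
heading 106.30619973182884
z 108.12470161072304
collar [ 552.99083553 -155.76111658] 50.23131070702937 304
n1 -26.002486930553633 range [-44.31091695  -7.37094419] 185
n2 154.50655249019314 range [137.35062497 171.7977719 ] 200
post [ 571.29863937 -207.64648638] 71
post [ 533.57436243 -102.99956855] 71
[[ 534.81583292 -104.95379134]
 [ 571.81445789 -206.36320049]] 107.94798059557654 [ 553.3151454  -155.65849591] 110.04419963813146
```

View pics/wj1c.png

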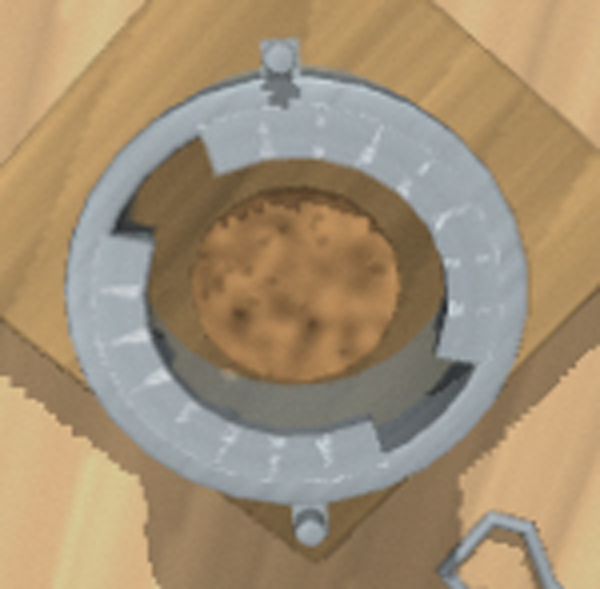

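```bash
python3 -m crank '[{"fingers":0.0878,"delta_pos":[0.0371,0.0048,0],"spin":0},{"fingers":0.0878,"delta_pos":[0.0371,0.0048,0],"spin":0},{"fingers":0.0878,"delta_pos":[0.0371,0.0048,0],"spin":0},{"fingers":0.0878,"delta_pos":[0.0371,0.0048,0],"spin":0},{"fingers":0.0878,"delta_pos":[0.0371,0.0048,0],"spin":0},{"fingers":0.0878,"delta_pos":[0.0371,0.0048,0],"spin":0},{"fingers":0.0878,"delta_pos":[0.0371,0.0048,0],"spin":0},{"fingers":0.0878,"delta_pos":[0.0371,0.0048,0],"spin":0},{"fingers":0.0878,"delta_pos":[0.0371,0.0048,0],"spin":0},{"fingers":0.0878,"delta_pos":[0.0371,0.0048,0],"spin":0}]'
python3 -m crank '[{"fingers":0.0878,"delta_pos":[0,0,0],"spin":-7},{"fingers":0.0878,"delta_pos":[0,0,0],"spin":-7},{"fingers":0.0878,"delta_pos":[0,0,0],"spin":-7},{"fingers":0.0878,"delta_pos":[0,0,0],"spin":-7},{"fingers":0.0878,"delta_pos":[0,0,0],"spin":-7},{"fingers":0.0878,"delta_pos":[0,0,0],"spin":-7},{"fingers":0.0878,"delta_pos":[0,0,0],"spin":-7},{"fingers":0.0878,"delta_pos":[0,0,0],"spin":-7},{"fingers":0.0878,"delta_pos":[0,0,0],"spin":-7},{"fingers":0.0878,"delta_pos":[0,0,0],"spin":-6.5}]'
python3 -m crank '[{"fingers":0.0878,"delta_pos":[0,0,0],"spin":0},{"fingers":0.0878,"delta_pos":[0,0,0],"spin":0},{"fingers":0.0878,"delta_pos":[0,0,0.003],"spin":0},{"fingers":0.0878,"delta_pos":[0,0,0.003],"spin":0},{"fingers":0.0878,"delta_pos":[0,0,0.003],"spin":0},{"fingers":0.0878,"delta_pos":[0,0,0.003],"spin":0},{"fingers":0.0878,"delta_pos":[0,0,0],"spin":0},{"fingers":0.0878,"delta_pos":[0,0,0],"spin":0},{"fingers":0.0878,"delta_pos":[0,0,0],"spin":0},{"fingers":0.0878,"delta_pos":[0,0,0],"spin":0}]'
python3 w.py wl1
cat > ml.py <<'E'
from w import *
import sys
c=load(f"pics/{sys.argv[1]}.npz"); print("heading",heading(c))
hsv=cv2.cvtColor(c["pixels"],cv2.COLOR_BGR2HSV); W=wcloud(c)
L=(np.hypot(W[...,0]-495,W[...,1]-214)<60)
b=L&(W[...,2]>106)&(W[...,2]<122)
ys,xs=np.nonzero(b); Q=wplane(c,np.c_[xs,ys],115)[:,:2].astype(np.float32)
r=cv2.minAreaRect(Q); print("bar rect",r,"mean",Q.mean(0),"z",np.nanmedian(W[b][:,2]),len(Q))
u,s,vt=np.linalg.svd(Q-Q.mean(0),full_matrices=False); print("dir",np.degrees(np.arctan2(vt[0,1],vt[0,0]))%180)
d=L&(W[...,2]>64)&(W[...,2]<122)&(hsv[...,1]<60)
ct=max(cv2.findContours(d.astype(np.uint8),cv2.RETR_EXTERNAL,cv2.CHAIN_APPROX_NONE)[0],key=cv2.contourArea)[:,0]
E=wplane(c,ct,71)[:,:2]
for _ in range(6):
    A=np.c_[2*E,np.ones(len(E))]; s=np.linalg.lstsq(A,(E**2).sum(1),rcond=None)[0]; cc=s[:2];R=np.sqrt(s[2]+cc@cc)
    e=abs(np.hypot(*(E-cc).T)-R); E=E[e<max(1.2,np.median(e)*2.5)]
print("disc",cc,R,len(E))
E
python3 ml.py wl1
```

```text
clock: 3.53
ee_pos: [495.3, 216.0, 222.7]
ee_rot: [0.603, 0.798, 0.0, 0.0]
wrist_force: [0.6, -0.8, -0.4]
gripper_width: 87.9
clock: 4.37
ee_pos: [495.8, 214.2, 222.6]
ee_rot: [0.038, 0.999, -0.0, -0.0]
wrist_force: [0.2, -0.9, 0.2]
gripper_width: 87.7
clock: 5.2
ee_pos: [496.0, 214.2, 210.8]
ee_rot: [0.039, 0.999, 0.0, 0.0]
wrist_force: [-0.2, -0.7, -0.3]
gripper_width: 87.5
5.2 [496.  214.2 210.8] [3.890e-02 9.992e-01 0.000e+00 1.000e-04] [ 0.39  0.31  1.83 -0.    1.   -1.11] [-0.2 -0.7 -0.3] 87.47814964600045
heading 175.54662628569204
bar rect ((493.71417236328125, 213.18972778320312), (15.29347038269043, 64.18682098388672), 86.00028228759766) mean [492.96213 213.41591] z 112.94223146290548 1452
dir 175.961
disc [494.86387832 213.57639414] 44.957766228578755 247
```

View pics/wl1.png

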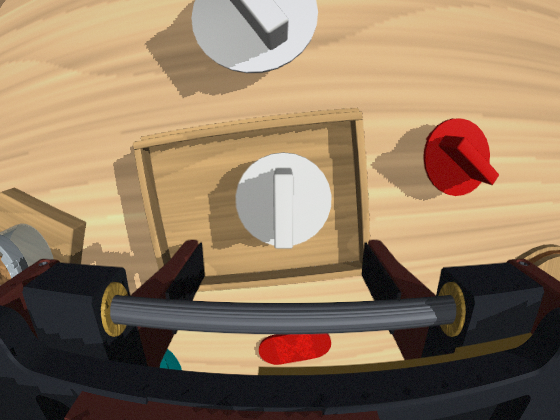

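```bash
python3 -m crank '[{"fingers":0.0878,"delta_pos":[0.0013,-0.0006,0.02],"spin":-0.4},{"fingers":0.0878,"delta_pos":[0,0,0.02],"spin":0},{"fingers":0.0878,"delta_pos":[0,0,0.02],"spin":0},{"fingers":0.0878,"delta_pos":[0,0,0.02],"spin":0},{"fingers":0.0878,"delta_pos":[0,0,0.02],"spin":0},{"fingers":0.0878,"delta_pos":[0,0,0.015],"spin":0},{"fingers":0.0878,"delta_pos":[0,0,0.01],"spin":0},{"fingers":0.0878,"delta_pos":[0,0,0.006],"spin":0},{"fingers":0.0878,"delta_pos":[0,0,0.002],"spin":0},{"fingers":0.0878,"delta_pos":[0,0,0],"spin":0}]'
python3 -m crank '[{"fingers":0.03,"delta_pos":[0,0,0],"spin":0},{"fingers":0.03,"delta_pos":[0,0,0],"spin":0},{"fingers":0.03,"delta_pos":[0,0,0],"spin":0},{"fingers":0.03,"delta_pos":[0,0,0],"spin":0},{"fingers":0.01,"delta_pos":[0,0,0],"spin":0},{"fingers":0.01,"delta_pos":[0,0,0],"spin":0},{"fingers":0.01,"delta_pos":[0,0,0],"spin":0},{"fingers":0.01,"delta_pos":[0,0,0],"spin":0},{"fingers":0.01,"delta_pos":[0,0,0],"spin":0},{"fingers":0.01,"delta_pos":[0,0,0],"spin":0}]'
python3 w.py wl2
```

```text
clock: 6.08
ee_pos: [494.8, 213.7, 77.7]
ee_rot: [0.035, 0.999, 0.0, 0.0]
wrist_force: [-0.2, -0.2, 0.5]
gripper_width: 87.6
clock: 6.92
ee_pos: [494.5, 213.7, 77.7]
ee_rot: [0.035, 0.999, -0.0, -0.0]
wrist_force: [-0.4, 0.0, -0.8]
gripper_width: 25.0
6.92 [494.5 213.7  77.7] [ 0.0353  0.9994 -0.     -0.    ] [ 0.39  0.51  1.91  0.    0.72 -1.11] [-0.4  0.  -0.8] 25.03556973465392
```

View pics/wl2.png

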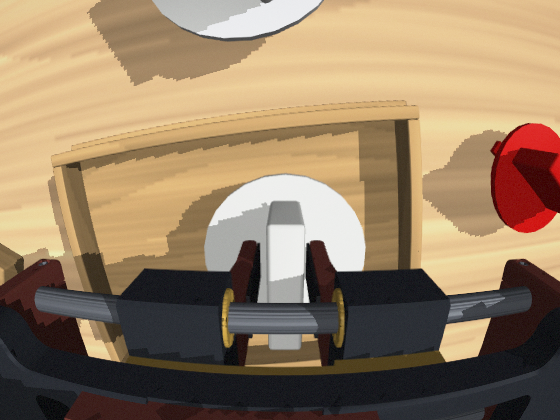

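The fingers straddle the bar, at about (250..325, 290), and are still closing (25 mm). I'll close further, then lift.

```bash
python3 -m crank '[{"fingers":0.01,"delta_pos":[0,0,0],"spin":0},{"fingers":0.01,"delta_pos":[0,0,0],"spin":0},{"fingers":0.01,"delta_pos":[0,0,0],"spin":0},{"fingers":0.01,"delta_pos":[0,0,0],"spin":0},{"fingers":0.01,"delta_pos":[0,0,0],"spin":0},{"fingers":0.01,"delta_pos":[0,0,0],"spin":0},{"fingers":0.01,"delta_pos":[0,0,-0.01],"spin":0},{"fingers":0.01,"delta_pos":[0,0,-0.02],"spin":0},{"fingers":0.01,"delta_pos":[0,0,-0.03],"spin":0},{"fingers":0.01,"delta_pos":[0,0,-0.03],"spin":0}]'
python3 w.py wl3
```

```text
clock: 7.8
ee_pos: [493.9, 213.4, 168.7]
ee_rot: [0.035, 0.999, -0.0, -0.001]
wrist_force: [0.9, 0.6, -1.7]
gripper_width: 15.8
7.8 [493.9 213.4 168.7] [ 3.530e-02  9.994e-01 -4.000e-04 -9.000e-04] [ 0.39  0.37  1.86  0.    0.91 -1.11] [ 0.9  0.6 -1.7] 15.767634985059825
```

View pics/wl3.png

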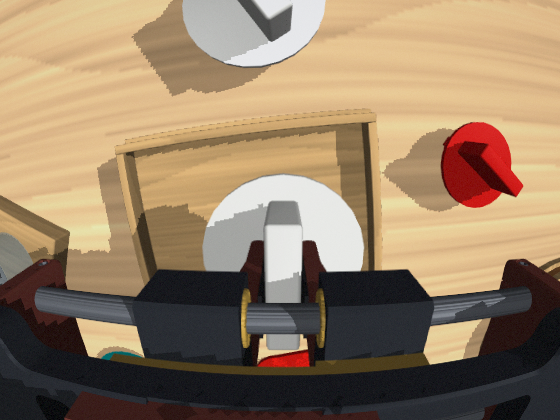

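Gripped (15.8 mm across the 16 mm bar) and lifted clear. Next I'll carry it to the jar.

```bash
python3 -m crank '[{"fingers":0.01,"delta_pos":[-0.004,-0.0182,-0.004],"spin":0},{"fingers":0.01,"delta_pos":[-0.008,-0.0364,-0.004],"spin":0},{"fingers":0.01,"delta_pos":[-0.009,-0.0364,0],"spin":0},{"fingers":0.01,"delta_pos":[-0.009,-0.0364,0],"spin":0},{"fingers":0.01,"delta_pos":[-0.009,-0.0364,0],"spin":0},{"fingers":0.01,"delta_pos":[-0.009,-0.0364,0],"spin":0},{"fingers":0.01,"delta_pos":[-0.008,-0.0364,0],"spin":0},{"fingers":0.01,"delta_pos":[-0.008,-0.0364,0],"spin":0},{"fingers":0.01,"delta_pos":[-0.008,-0.0364,0],"spin":0},{"fingers":0.01,"delta_pos":[-0.008,-0.0364,0],"spin":0}]'
python3 -m crank '[{"fingers":0.01,"delta_pos":[-0.0045,-0.0182,0],"spin":0},{"fingers":0.01,"delta_pos":[0,0,0],"spin":5},{"fingers":0.01,"delta_pos":[0,0,0],"spin":5},{"fingers":0.01,"delta_pos":[0,0,0],"spin":5},{"fingers":0.01,"delta_pos":[0,0,0],"spin":4},{"fingers":0.01,"delta_pos":[0,0,0],"spin":2.3},{"fingers":0.01,"delta_pos":[0,0,0],"spin":0},{"fingers":0.01,"delta_pos":[0,0,0],"spin":0},{"fingers":0.01,"delta_pos":[0,0,0],"spin":0},{"fingers":0.01,"delta_pos":[0,0,0],"spin":0}]'
python3 w.py wj2
python3 - <<'E'
from w import *
c=load("pics/wj2.npz"); print(heading(c))
W=wcloud(c); p=c["p"]; zc=p[2]+15.3-22
print("disc z expected",zc)
L=(np.hypot(W[...,0]-p[0],W[...,1]-p[1])<60)&(abs(W[...,2]-zc)<6)
hsv=cv2.cvtColor(c["pixels"],cv2.COLOR_BGR2HSV)
print("disc z med",np.nanmedian(W[L][:,2]),L.sum())
ct=max(cv2.findContours(L.astype(np.uint8),cv2.RETR_EXTERNAL,cv2.CHAIN_APPROX_NONE)[0],key=cv2.contourArea)[:,0]
E=wplane(c,ct,zc)[:,:2]
g=abs(np.hypot(*(E-p[:2]).T)-46)<4; E=E[g]
for _ in range(5):
    A=np.c_[2*E,np.ones(len(E))]; s=np.linalg.lstsq(A,(E**2).sum(1),rcond=None)[0]; cc=s[:2];R=np.sqrt(s[2]+cc@cc)
    e=abs(np.hypot(*(E-cc).T)-R); E=E[e<max(.8,np.median(e)*2.5)]
print("held disc",cc,R,len(E),"tcp",p)
from bench import eyes
c=eyes.capture("top"); cv2.imwrite("pics/top2.png",c["pixels"]); np.savez("pics/top2.npz",**c)
c=eyes.capture("scene"); cv2.imwrite("pics/scene2.png",cv2.resize(c["pixels"][180:320,90:280],None,fx=4,fy=4))
E
```

```text
clock: 8.68
ee_pos: [550.0, -138.8, 176.4]
ee_rot: [0.035, 0.999, -0.0, 0.0]
wrist_force: [0.5, -0.1, -1.0]
gripper_width: 15.8
clock: 9.52
ee_pos: [553.2, -155.3, 175.9]
ee_rot: [0.219, 0.976, -0.0, 0.0]
wrist_force: [-0.4, 0.0, -1.8]
gripper_width: 15.8
9.52 [ 553.2 -155.3  175.9] [ 2.189e-01  9.758e-01 -0.000e+00  1.000e-04] [-0.29  0.41  1.78  0.    0.95 -1.42] [-0.4  0.  -1.8] 15.757858839717889
154.7144754472758
disc z expected 169.17694800678007
disc z med 167.55610839973056 9405
held disc [ 552.65820625 -156.15801649] 44.93316602582224 263 tcp [ 553.23315425 -155.32819126  175.87694801]
```

View pics/wj2.png

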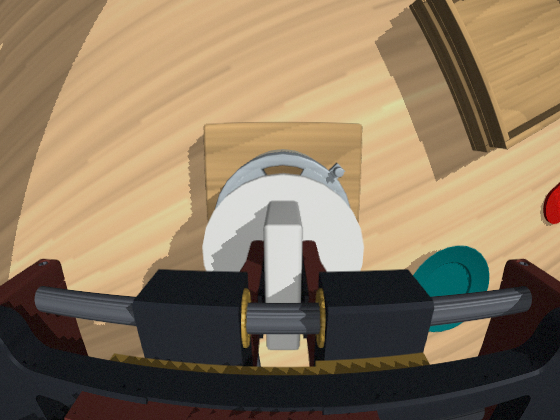

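View pics/scene2.png

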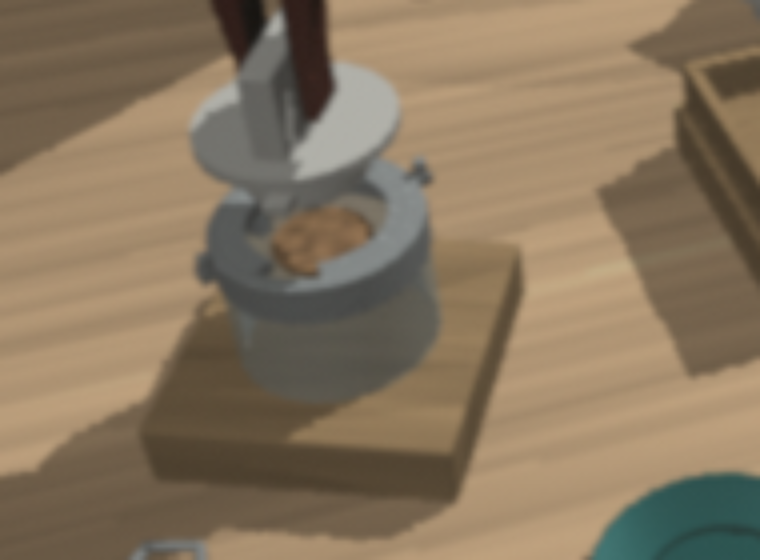

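The lugs line up with the notches: the far notch at (283,170) sits over the bar at x≈284. The held disc is within 1 mm of the jar axis. I'll lower it carefully and watch the force.

```bash
python3 -m crank '[{"fingers":0.01,"delta_pos":[0,0,0.006],"spin":0},{"fingers":0.01,"delta_pos":[0,0,0.006],"spin":0},{"fingers":0.01,"delta_pos":[0,0,0.006],"spin":0},{"fingers":0.01,"delta_pos":[0,0,0.005],"spin":0},{"fingers":0.01,"delta_pos":[0,0,0.004],"spin":0},{"fingers":0.01,"delta_pos":[0,0,0.003],"spin":0},{"fingers":0.01,"delta_pos":[0,0,0.002],"spin":0},{"fingers":0.01,"delta_pos":[0,0,0.002],"spin":0},{"fingers":0.01,"delta_pos":[0,0,0],"spin":0},{"fingers":0.01,"delta_pos":[0,0,0],"spin":0}]'
```

```text
clock: 10.5
ee_pos: [553.3, -155.4, 141.7]
ee_rot: [0.219, 0.976, -0.0, 0.0]
wrist_force: [-0.7, 1.1, -2.2]
gripper_width: 15.8
```

```bash
python3 -m crank '[{"fingers":0.01,"delta_pos":[0,0,0.0015],"spin":0},{"fingers":0.01,"delta_pos":[0,0,0.0015],"spin":0},{"fingers":0.01,"delta_pos":[0,0,0.0015],"spin":0},{"fingers":0.01,"delta_pos":[0,0,0.0015],"spin":0},{"fingers":0.01,"delta_pos":[0,0,0.001],"spin":0},{"fingers":0.01,"delta_pos":[0,0,0.001],"spin":0},{"fingers":0.01,"delta_pos":[0,0,0],"spin":0},{"fingers":0.01,"delta_pos":[0,0,0],"spin":0},{"fingers":0.01,"delta_pos":[0,0,0],"spin":0},{"fingers":0.01,"delta_pos":[0,0,0],"spin":0}]'
python3 w.py wj3
```

```text
clock: 11.33
ee_pos: [553.2, -155.3, 133.8]
ee_rot: [0.219, 0.976, 0.0, -0.0]
wrist_force: [-0.8, -0.2, 0.6]
gripper_width: 16.1
11.33 [ 553.2 -155.3  133.8] [ 0.2193  0.9756  0.     -0.    ] [-0.29  0.47  1.8   0.    0.87 -1.42] [-0.8 -0.2  0.6] 16.078850325168762
```

View pics/wj3.png

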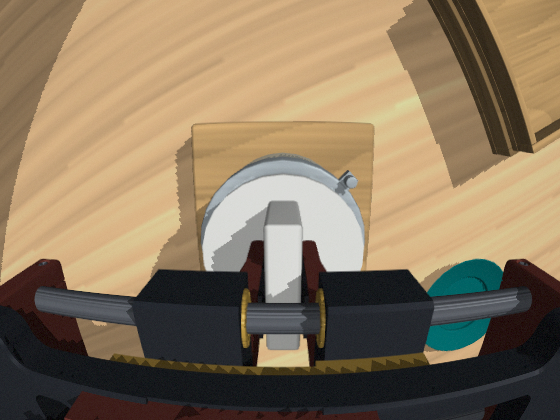

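The wrist force rose by about 2.8 N, which matches spring contact at this height, and the lid sits in the collar. Now I press to about 1.5 mm above home.

```bash
python3 -m crank '[{"fingers":0.01,"delta_pos":[0,0,0.0015],"spin":0},{"fingers":0.01,"delta_pos":[0,0,0.0015],"spin":0},{"fingers":0.01,"delta_pos":[0,0,0.0015],"spin":0},{"fingers":0.01,"delta_pos":[0,0,0.0015],"spin":0},{"fingers":0.01,"delta_pos":[0,0,0.0015],"spin":0},{"fingers":0.01,"delta_pos":[0,0,0.001],"spin":0},{"fingers":0.01,"delta_pos":[0,0,0.001],"spin":0},{"fingers":0.01,"delta_pos":[0,0,0],"spin":0},{"fingers":0.01,"delta_pos":[0,0,0],"spin":0},{"fingers":0.01,"delta_pos":[0,0,0],"spin":0}]'
python3 w.py wj4
```

```text
clock: 12.22
ee_pos: [553.3, -155.4, 124.3]
ee_rot: [0.219, 0.976, -0.0, 0.0]
wrist_force: [-2.6, 0.7, 5.2]
gripper_width: 15.7
12.22 [ 553.3 -155.4  124.3] [ 2.193e-01  9.756e-01 -0.000e+00  1.000e-04] [-0.29  0.48  1.81  0.    0.85 -1.42] [-2.6  0.7  5.2] 15.726597490790521
```

View pics/wj4.png

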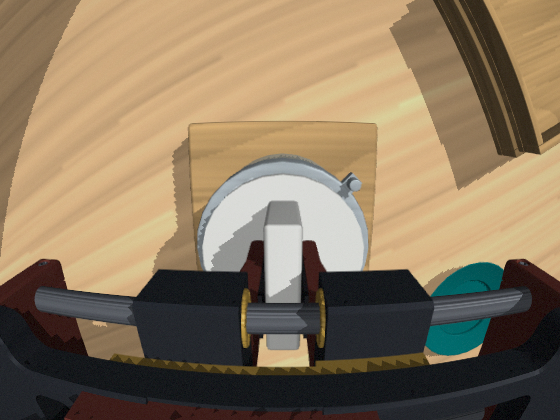

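The force matches the spring (about 7 N), and the lid is flush in the image with no slip. Now I twist clockwise, 36° first, then check.

```bash
python3 -m crank '[{"fingers":0.01,"delta_pos":[0,0,0],"spin":2},{"fingers":0.01,"delta_pos":[0,0,0],"spin":4},{"fingers":0.01,"delta_pos":[0,0,0],"spin":5},{"fingers":0.01,"delta_pos":[0,0,0],"spin":5},{"fingers":0.01,"delta_pos":[0,0,0],"spin":5},{"fingers":0.01,"delta_pos":[0,0,0],"spin":5},{"fingers":0.01,"delta_pos":[0,0,0],"spin":5},{"fingers":0.01,"delta_pos":[0,0,0],"spin":3},{"fingers":0.01,"delta_pos":[0,0,0],"spin":2},{"fingers":0.01,"delta_pos":[0,0,0],"spin":0}]'
python3 w.py wj5
```

```text
clock: 13.1
ee_pos: [554.2, -155.8, 124.7]
ee_rot: [0.511, 0.86, 0.0, 0.001]
wrist_force: [-0.8, -0.6, 5.3]
gripper_width: 15.8
13.1 [ 554.2 -155.8  124.7] [5.109e-01 8.596e-01 2.000e-04 1.200e-03] [-0.29  0.48  1.81 -0.    0.85 -0.79] [-0.8 -0.6  5.3] 15.750809267894427
```

View pics/wj5.png

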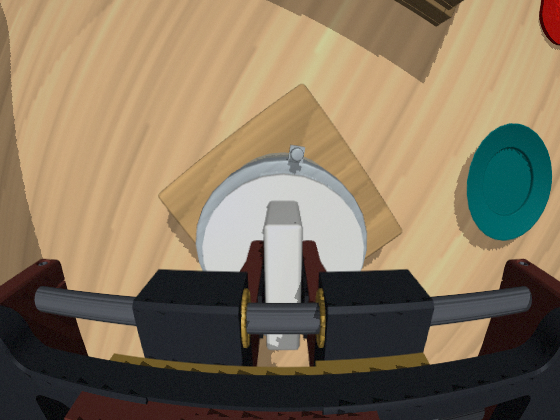

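The bar turned with the gripper. The post at (296,154) is still to the right of the bar line (x≈284), so about 8.7° remains.

```bash
python3 -m crank '[{"fingers":0.01,"delta_pos":[0,0,0],"spin":3},{"fingers":0.01,"delta_pos":[0,0,0],"spin":3},{"fingers":0.01,"delta_pos":[0,0,0],"spin":2},{"fingers":0.01,"delta_pos":[0,0,0],"spin":0.7},{"fingers":0.01,"delta_pos":[0,0,0],"spin":0},{"fingers":0.01,"delta_pos":[0,0,0],"spin":0},{"fingers":0.01,"delta_pos":[0,0,0],"spin":0},{"fingers":0.01,"delta_pos":[0,0,0],"spin":0},{"fingers":0.01,"delta_pos":[0,0,0],"spin":0},{"fingers":0.01,"delta_pos":[0,0,0],"spin":0}]'
python3 w.py wj6
python3 - <<'E'
from w import *
from bench import eyes
c=load("pics/wj6.npz"); print("heading",heading(c)); W=wcloud(c); p=c["p"]; zc=p[2]+15.3-22
L=(np.hypot(W[...,0]-p[0],W[...,1]-p[1])<60)
b=L&(W[...,2]>p[2]+15.3+14)&(W[...,2]<p[2]+45)
t=eyes.capture("top"); cv2.imwrite("pics/top6.png",cv2.resize(t["pixels"][150:280,330:460],None,fx=4.5,fy=4.5))
s=eyes.capture("scene"); cv2.imwrite("pics/scene6.png",cv2.resize(s["pixels"][180:320,90:280],None,fx=4,fy=4))
E
```

```text
clock: 13.98
ee_pos: [554.2, -155.8, 124.7]
ee_rot: [0.574, 0.819, 0.0, 0.001]
wrist_force: [-0.0, -0.9, 4.7]
gripper_width: 16.0
13.98 [ 554.2 -155.8  124.7] [5.739e-01 8.189e-01 3.000e-04 1.100e-03] [-0.29  0.48  1.81 -0.    0.85 -0.64] [-0.  -0.9  4.7] 15.954974153348576
heading 109.95826963726319
```

View pics/wj6.png

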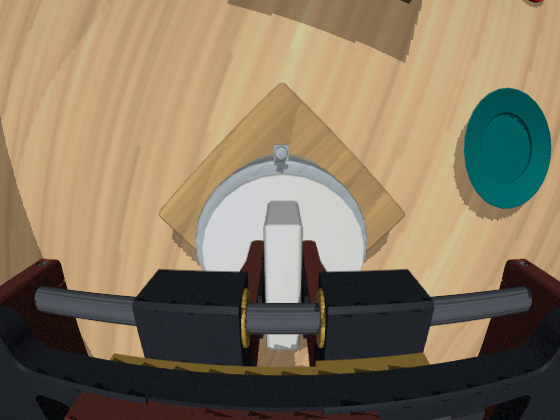

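View pics/scene6.png

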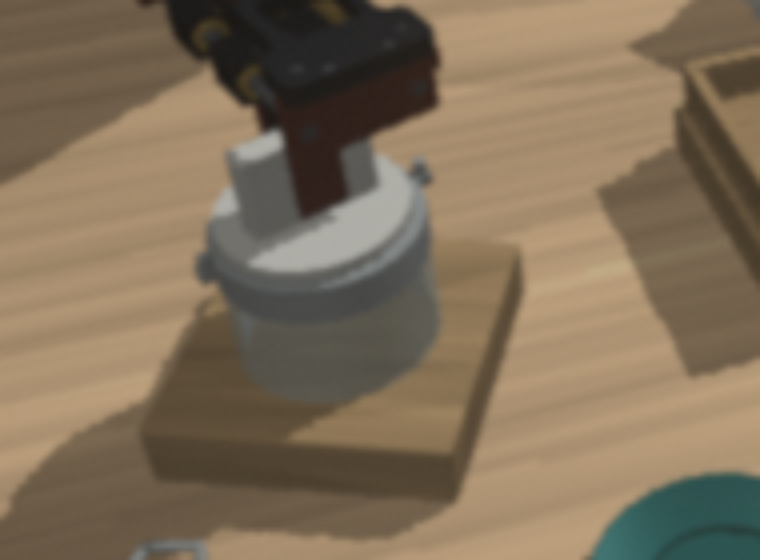

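The post at (281,153) is now on the bar line (x≈284). The disc is almost flush, and its outline in the wrist image hasn't changed since the lift, so nothing has slipped. I'll press 1 mm more, settle and recheck.

```bash
python3 -m crank '[{"fingers":0.01,"delta_pos":[0,0,0.0005],"spin":0},{"fingers":0.01,"delta_pos":[0,0,0.0005],"spin":0},{"fingers":0.01,"delta_pos":[0,0,0],"spin":0},{"fingers":0.01,"delta_pos":[0,0,0],"spin":0},{"fingers":0.01,"delta_pos":[0,0,0],"spin":0},{"fingers":0.01,"delta_pos":[0,0,0],"spin":0},{"fingers":0.01,"delta_pos":[0,0,0],"spin":0},{"fingers":0.01,"delta_pos":[0,0,0],"spin":0},{"fingers":0.01,"delta_pos":[0,0,0],"spin":0},{"fingers":0.01,"delta_pos":[0,0,0],"spin":0}]'
python3 w.py wj7
python3 - <<'E'
from w import *
for n in ["wl3","wj4","wj7"]:
    c=load(f"pics/{n}.npz"); W=wcloud(c); p=c["p"]; zc=p[2]-6.7
    L=(np.hypot(W[...,0]-p[0],W[...,1]-p[1])<46)&(abs(W[...,2]-zc)<7); L[200:]=False
    print(n,"heading",round(heading(c),2),"disc minus tcp z",round(float(np.nanmedian(W[L][:,2])-p[2]),2),L.sum())
    if n=="wj7":
        C=(np.hypot(W[...,0]-553.3,W[...,1]+155.7)<52)&(np.hypot(W[...,0]-553.3,W[...,1]+155.7)>48)&(W[...,2]<114)&(W[...,2]>100)
        print("collar z",np.nanmedian(W[C][:,2]),"disc z",np.nanmedian(W[L][:,2]))
E
```

```text
clock: 14.97
ee_pos: [554.2, -155.8, 123.7]
ee_rot: [0.574, 0.819, 0.0, 0.001]
wrist_force: [-0.1, -0.0, 5.1]
gripper_width: 15.6
14.97 [ 554.2 -155.8  123.7] [5.739e-01 8.189e-01 3.000e-04 1.100e-03] [-0.29  0.48  1.81 -0.    0.85 -0.64] [-0.1 -0.   5.1] 15.638057246113814
wl3 heading 175.96 disc minus tcp z -8.27 2226
wj4 heading 154.66 disc minus tcp z -8.34 2228
wj7 heading 109.96 disc minus tcp z -8.37 2227
collar z 107.80279106876847 disc z 115.37432575709394
```

The disc is still at the same height relative to the gripper as when lifted, and about 1 to 1.5 mm above home by two measures. The heading is 109.96°, against a post line at about 110°. Handing in.

```bash
python3 -c "
from bench import finish_job; print(finish_job())"
```

```text
the job is handed in; nothing more can be done
None
```

The lid is in the jar at the half-way vent position, pressed down and still held by the bar. I handed the job in at about 15 s of the 48 s. No verdict was reported.

I took the small white lid from the upper tray and lowered it through the notches. I pressed it against the spring and turned it about 45° clockwise.

My last checks before handing in:
- **Angle:** the bar heading is 109.96°, and the posts measured about 110°. In the last wrist picture I viewed, the post sat within a few pixels of the bar line, roughly 2°. The turn stopped well short of where the catch is felt.
- **Height:** the lid is about 1 to 1.5 mm above home, by arm height and by depth image. The depth readings run about 2 mm low, so I used the difference between disc and collar.
- **Position:** the gripper is about 1 mm from the jar axis.
- **Grip:** the fingers read 15.6 mm on the 16 mm bar, and the lid showed no slip since the lift.
- **Force:** the wrist read about 5 N upward, which fits the spring less the lid's weight. No reading at the end of a move was above about 6 N.

I never went near the plate, rib or trimming tool, but I did not re-measure their positions at the end.

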